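# Load the orange bay of a sorting carousel and index it on

### The arm

A 7-joint arm with a two-finger parallel gripper is mounted at the origin on the work surface. World frame = base frame: x ahead of the robot, y to its left, z up, the work surface at z = 0. Lengths are in mm, angles in rad, forces in N, time in s.
With the tool pointing down it reaches from about 400 to 875 mm from the base axis. Payload 4.4 kg.
Tool frame: the origin (TCP) lies at the very end of the fingers, on their centre line; the grasp point (between the pads) lies 19 mm behind it; y points along the fingers, x is the direction in which the jaws open and shut, and the axes are right-handed (so a half turn about y gives the same grasp; the last joint's range is limited). The gripper opens to 85 mm and grips with 20 to 120 N. Pads are 22 mm wide; open, the fingers measure 114 mm over their backs; the gripper's body (76 mm by 85 mm) begins 54 mm behind the grasp point. The pads swing forward as they close: fully open they stand 13 mm farther back than shut.
Start: joints at [-1.404, 0.628, 0.038, 1.517, -0.027, 0.996, -0.02], TCP at [149.931, 632.486, 209.413] pointing down, gripper open.
Joint ranges: [-3.06, 3.06], [-0.37, 2.12], [-1.25, 1.32], [0.18, 2.47], [-1.1, 4.24], [0.23, 1.98], [-2.94, 2.94]. Speed limits (rad/s): [2.57, 2.57, 3.14, 3.14, 3.14, 3.14, 3.14].

### API

Orientations are given as [roll, pitch, yaw] about the fixed x, y, z axes, in that order (R = Rz(yaw) Ry(pitch) Rx(roll)).
In Python, from cell import readout, eyes, finish_job gives the robot as it stands. The module is installed in compiled form; this text tells all that it offers.
- The arm moves only by the tool apply_moves, never from a script. Its argument "commands" is a list that holds one entry, the list of rows, each a list of 6 numbers: the shift along the tool's x, y, z in units of 0.04 m (1.0 is 0.04 m), then the turn, a rotation vector about the tool's x, y, z in units of 5 degrees (1.0 is 5 degrees). A call has 1 to 8 rows; each row shifts and turns the pose as measured when the row begins, along the tool's axes as they then stand; what a row does not reach is not made up. A row lasts 1/12 s, in which the tool goes at most 41.7 mm and 7.16 degrees, less where a joint would pass 70% of its speed; a pose out of reach is approached as far as the arm can. A call with a number of a shift or a turn outside -1 to 1 is refused whole. A call with a gripper value outside its range is refused whole. "claw" is the finger opening in mm, from 0 to 85.4, set as the call begins (left out, the last holds). The fingers move at their own pace and stop on an object; the grip force is fixed at half the most. Time passes only in rows, so rows that do not move let the fingers close. It gives the time, the measured TCP pose, the force and the opening at its end, in the units of the state.
- readout.read_state(): the state, without advancing time (a new reading comes with each control period).
- eyes.get_image(name): name is "scene" or "top"; returns a dict with "image" (420x560x3 uint8, red, green, blue), "mtx" (3x3 intrinsics, pixels), "rvec" (rotation vector, rad) and "tvec" (3), from world to camera coordinates, as OpenCV has them. Camera axes: x right, y down, z forward; pixel columns grow to the right and rows downward; lengths in mm; the calibration is good to about 2 mm. A picture is of the moment at which its call begins. There is no depth.
- finish_job(): hands the job in, once; it reports no verdict.
The state is a dict: "clock": time; "qpos": joint angles; "qd": joint speeds; "tau": joint torques, N m; "eef_pos": TCP position; "tool_rot": TCP orientation; "force": force on the tool from outside, world axes, zero at the start; "torque": the same for the moment, N m; "width": finger opening in mm.
Only numpy, scipy, OpenCV 4.12 (cv2) and the standard library are available. Lean on these libraries where they do the work, as an engineer would, in place of code of your own. Each camera call takes 0.05 s, during which the arm holds its last target. There are 200 camera calls.

### The job

Turn the sorting carousel by its black knobs until the orange bay faces the yellow scanner and the table has clicked into its stop, then stand the carton with the orange label upright inside the orange bay (set it down, do not drop it). After letting go of it, turn the carousel on to the stop where the blue bay faces the scanner, with the carton still standing in the orange bay. Do not bump the scanner, and leave the other carton, the tape roll and the pen pot where they are.

Things in the scene. Friction and masses are not known exactly. Their poses are not given: they have to be found in the camera images.
- stand: fixed black foot of the carousel on the bench; origin on the bench under the carousel's turning axis, z up; its -x axis points to the scanner, which fixes the loading place. Base disc 240 mm across, 16 mm high, with a 50 mm wide, 12 mm high arm out to the scanner
- scanner: fixed yellow scanner head on a dark post, listed in the stand's own frame: its origin is the stand's origin, and its centre stands at (-215, 0) mm in it; 36 mm (radial) x 70 mm x 135 mm high, its window looks at the carousel's axis, so its inner face is 197 mm from the axis
- carousel (a joint): angle of the white turntable, rad, counter-clockwise from above, turns without end. 0 (or any whole turn) = orange bay at the scanner; -1.047 = blue bay at the scanner. Six sprung stops, one every 60 degrees, pull it in from within about 5 degrees and take about 6 N at a knob to leave. At the start it may stand between stops
- hub (a point): on the turning axis at bay-floor height, 30 mm above the bench. White turntable 300 mm across; six 60-degree bays marked on floor and rim, counter-clockwise from above: orange, blue, white, green, grey, black. Radial dividers between them 4 mm thick, 16 mm high, 28 to 142 mm from the axis. Centre boss 56 mm across, top 60 mm above the bench
- knob (a point): middle (56 mm above the bench) of one of six alike upright black knobs, the one between orange and blue bay. Each is 16 mm across, reaches from 30 to 82 mm above the bench and stands on a divider 132 mm from the axis, so 30 degrees either side of each bay's middle; they turn with the turntable
- orange_bay (a point): middle of the orange bay: on its floor, 100 mm from the turning axis, turns with the turntable; its x axis points radially inward to the axis, z up
- blue_bay (a point): middle of the blue bay: on its floor, 100 mm from the axis, 60 degrees counter-clockwise from the orange bay
- parcel: loose brown carton with an ORANGE label on top, 60 (x) x 40 (y) x 55 (z) mm, about 0.12 kg; origin at the centre of its underside, z up
- other_carton: bystander: same carton, 60 x 40 x 55 mm, with a GREEN label; origin at the centre of its underside
- tape_roll: bystander: roll of tan tape lying flat, 84 mm across, 48 mm high; origin at the centre of its underside
- pen_pot: bystander: grey pot 64 mm across, 90 mm high, with pens up to 133 mm; origin at the centre of its underside
Mind the look-alikes: they are no part of the job. What is shaped like the parcel but pink or purple is not meant.

How it is judged:
By the outcome, as a careful person would: the job done as asked, in the order asked, and still so for the second after the job is handed in, with the robot touching nothing.
It also fails if it takes over 72 s, if anything falls off the work surface, if the arm or the gripper's body presses on something with over 40 N, if the wrist force passes 120 N, or if a joint passes its speed limit or range.

## Working session

There is one attempt and no reset: what is moved stays moved. The work goes in short steps, Python scripts to look and compute and a tool call to move; the robot and the scene stay as the last step left them, time stands still between calls to the robot, and variables do not carry over. Pictures are saved under pics/ and viewed, about 8 in all and at most 12, crops included, and the job is handed in when it is done.

Besides the shell and the picture viewer there is one more tool, called after ">>>" as name([rows], argument=value, ...), one row to a line, values as JSON. apply_moves: Moves the arm, as the interface text tells. Shifts and turns lie within -1 to 1; 1 stands for 0.04 m of shift or 5 degrees of turn. Its arguments: {"type":"object","properties":{"commands":{"type":"array"},"claw":{"type":"number"}},"required":["commands"]}

```bash
mkdir -p pics
cat > h.py <<'E'
import numpy as np, cv2
from cell import readout, eyes, finish_job
def grab(n, save=None):
    d=eyes.get_image(n); im=cv2.cvtColor(np.asarray(d["image"]),cv2.COLOR_RGB2BGR)
    if save: cv2.imwrite("pics/"+save,im)
    return im,d
def ray(d,uv,z):
    K=np.array(d["mtx"],float); R,_=cv2.Rodrigues(np.array(d["rvec"],float)); t=np.array(d["tvec"],float).ravel()
    c=-R.T@t; v=R.T@np.linalg.inv(K)@np.array([uv[0],uv[1],1.0]); return c+v*(z-c[2])/v[2]
def proj(d,p):
    return cv2.projectPoints(np.array([p],float),np.array(d["rvec"],float),np.array(d["tvec"],float),np.array(d["mtx"],float),None)[0].ravel()
E
python3 - <<'E'
from h import *
np.set_printoptions(precision=3,suppress=True)
a,d=grab("top","top0.png"); b,e=grab("scene","scene0.png")
for x in(d,e):
    R,_=cv2.Rodrigues(np.array(x["rvec"],float)); print(-R.T@np.array(x["tvec"]).ravel(), R[2], np.array(x["mtx"])[0])
print(readout.read_state())
E
```

```text
[ 321.769   -4.368 1264.897] [ 0.133  0.005 -0.991] [472.203   0.    286.845]
[1125.328  429.401  675.373] [-0.653 -0.457 -0.604] [441.96    0.    274.925]
{'clock': 0.1, 'qpos': array([-1.404,  0.629,  0.038,  1.518, -0.027,  0.996, -0.02 ]), 'qd': array([ 0.001, -0.003, -0.   , -0.004,  0.002, -0.002, -0.   ]), 'tau': array([  0.003, -56.453,   1.23 , -19.397,   0.011,   0.005,  -0.   ]), 'eef_pos': array([149.775, 631.888, 208.584]), 'tool_rot': array([-1.571,  0.002,  1.338]), 'force': array([0.047, 0.215, 0.016]), 'torque': array([0.021, 0.033, 0.015]), 'width': 85.61510783094138}
```

View pics/top0.png

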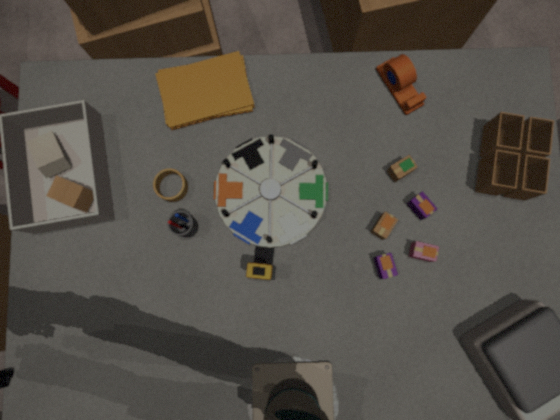

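View pics/scene0.png

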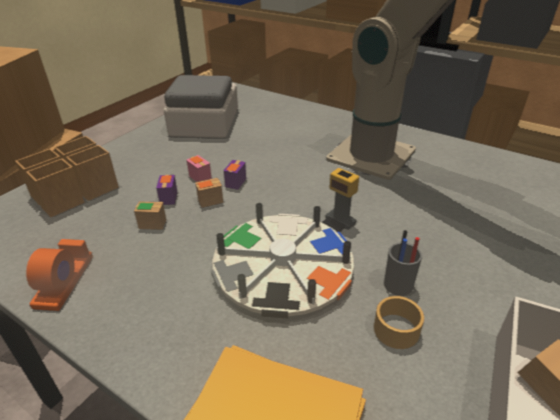

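```bash
cat > m.py <<'E'
from h import *
np.set_printoptions(precision=1,suppress=True)
a,d=grab("top"); b,e=grab("scene")
c1=cv2.resize(a[125:290,200:340],None,fx=3,fy=3,interpolation=cv2.INTER_CUBIC)
c2=cv2.resize(a[145:285,365:445],None,fx=3.5,fy=3.5,interpolation=cv2.INTER_CUBIC)
c=np.zeros((500,710,3),np.uint8); c[:495,:420]=c1; c[:490,425:705]=c2; cv2.imwrite("pics/c1.png",c)
def blobs(im,d,lo,hi,z,mn=12,roi=None):
    h=cv2.cvtColor(im,cv2.COLOR_BGR2HSV); m=cv2.inRange(h,np.array(lo),np.array(hi))
    n,_,st,ce=cv2.connectedComponentsWithStats(m)
    for i in range(1,n):
        if st[i,4]>=mn and (roi is None or (roi[0]<ce[i,0]<roi[1] and roi[2]<ce[i,1]<roi[3])): print("  ",st[i],ce[i],ray(d,ce[i],z))
for nm,im,dd in(("top",a,d),("scene",b,e)):
    print(nm)
    for k,lo,hi,z in (("orange",(3,120,90),(17,255,255),30),("blue",(100,120,60),(125,255,255),30),("green",(50,100,50),(80,255,255),30),("yellow",(18,130,90),(30,255,255),135)):
        print(k); blobs(im,dd,lo,hi,z,10,(140,450,120,300))
h=cv2.cvtColor(a,cv2.COLOR_BGR2HSV)
# turntable
m=cv2.inRange(h,np.array((0,0,125)),np.array((180,70,255)));m[:,:200]=0;m[:,340:]=0;m[:120]=0;m[260:]=0
m=cv2.morphologyEx(m,cv2.MORPH_CLOSE,np.ones((9,9),np.uint8))
cs,_=cv2.findContours(m,cv2.RETR_EXTERNAL,cv2.CHAIN_APPROX_NONE); q=max(cs,key=cv2.contourArea)
hl=cv2.convexHull(q); el=cv2.fitEllipse(q); print("ell",el,ray(d,el[0],30))
P=np.array([ray(d,p[0],30)[:2] for p in hl]); cc,r=cv2.minEnclosingCircle(P.astype(np.float32)); print("circ",cc,r)
k=cv2.inRange(h,np.array((0,0,0)),np.array((180,255,45)))
n,_,st,ce=cv2.connectedComponentsWithStats(k)
for i in range(1,n):
    if 200<ce[i,0]<340 and 125<ce[i,1]<260 and 5<st[i,4]<250: print("dark",st[i],ce[i],ray(d,ce[i],70))
E
python3 m.py
```

```text
top
orange
   [218 174  24  32 487] [227.9 189.6] [556.4 156.5  30. ]
   [214 182   2  17  28] [214.4 189.1] [558.9 192.3  30. ]
   [420 200  14  14 117] [426.2 206.5] [ 496.2 -366.5   30. ]
   [378 214  18  19 188] [386.7 221.8] [ 458.4 -260.2   30. ]
   [423 246  13  12 119] [429.1 251.5] [ 377.5 -366.1   30. ]
   [381 256  12  14 118] [386.  262.3] [ 352.6 -252.7   30. ]
blue
   [175 213   4   4  13] [176.5 214.8] [492.5 292.9  30. ]
   [230 212  32  31 470] [248.3 226.5] [456.2 103.7  30. ]
   [234 234  15   9  18] [241.2 238.3] [425.6 122.9  30. ]
green
   [400 159  14  12 100] [406.4 164.5] [ 610.9 -321.3   30. ]
   [300 176  23  31 433] [312.6 191. ] [546.2 -68.5  30. ]
yellow
   [246 263  26  17 267] [258.9 270.7] [338.4  71.  135. ]
scene
orange
   [190 156  14  10  72] [196.7 159.8] [ 346.3 -386.1   30. ]
   [227 161  12  10  69] [233.  166.5] [ 318.7 -274.5   30. ]
   [161 175  10  12  78] [165.3 179.3] [ 469.5 -387.3   30. ]
   [196 179  25  11 194] [207.6 183.8] [ 424.  -276.6   30. ]
   [135 202  27  10 104] [152.6 208. ] [ 579.5 -319.5   30. ]
   [308 266  43  33 681] 
[... 375 characters left out ...]
 [546.3 -66.9  30. ]
yellow
   [331 168  28  28 335] [346.2 179.7] [357.   87.8 135. ]
   [382 297  13   5  23] [388.1 298.7] [632.7 302.2 135. ]
ell ((271.1305847167969, 193.4700927734375), (100.09097290039062, 102.3650131225586), 115.65340423583984) [542.7  41.7  30. ]
circ (549.7713012695312, 42.37726593017578) 149.59542846679688
dark [269 135   5   8  34] [270.6 138.6] [680.8  38.1  70. ]
dark [223 159   7   8  32] [226.5 162.6] [620.2 154.1  70. ]
dark [312 161   5   7  27] [314.1 163.9] [610.  -72.8  70. ]
dark [222 210   7   6  25] [224.8 212.6] [489.3 159.7  70. ]
dark [311 212   5   6  22] [313.5 214.4] [478.2 -66.6  70. ]
dark [267 237   5   5  18] [268.7 239. ] [418.6  48.9  70. ]
```

View pics/c1.png

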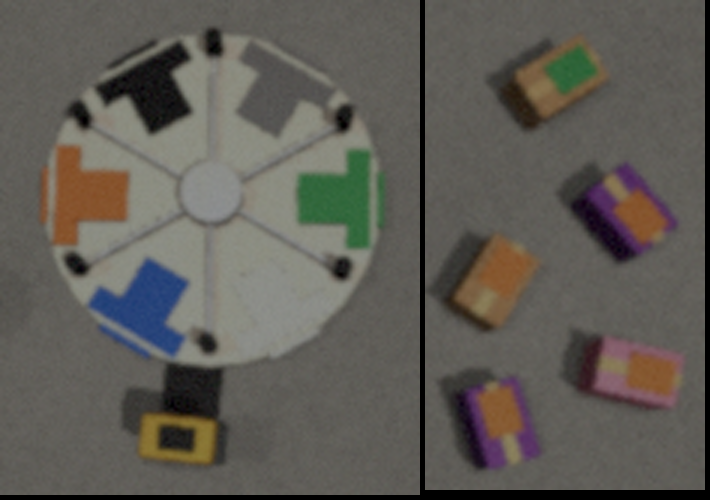

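```bash
cat >> h.py <<'E'
from scipy.spatial.transform import Rotation as Ro
def pose():
    s=readout.read_state(); return np.array(s["eef_pos"]),Ro.from_euler('xyz',s["tool_rot"]),s
def plan(wps,p=None,R=None):
    """wps: list of (xyz, yaw_deg, nrows); prints rows assuming exact execution"""
    if p is None: p,R,_=pose()
    for xyz,yaw,n in wps:
        T=Ro.from_euler('xyz',[-np.pi/2,0,np.radians(yaw)]); xyz=np.array(xyz,float)
        for i in range(n):
            f=1/(n-i); dp=R.inv().apply((xyz-p)*f)/40; dr=np.degrees((R.inv()*T).as_rotvec()*f)/5
            row=np.round(np.r_[dp,dr],2)+0.0; print(row.tolist(),"!!" if abs(row).max()>1 or np.linalg.norm(row[:3])>1.04 else "")
            p=p+R.apply(row[:3]*40); R=R*Ro.from_rotvec(np.radians(row[3:]*5))
        print("--")
E
python3 - <<'E'
from h import *
np.set_printoptions(precision=1,suppress=True)
a,d=grab("top"); b,e=grab("scene")
for im,dd,box in((a,d,(360,200,415,250)),(b,e,(180,165,240,215))):
    x0,y0,x1,y1=box; h=cv2.cvtColor(im,cv2.COLOR_BGR2HSV)
    up=cv2.resize(im[y0:y1,x0:x1],None,fx=8,fy=8,interpolation=cv2.INTER_CUBIC); hu=cv2.cvtColor(up,cv2.COLOR_BGR2HSV)
    m=cv2.inRange(hu,np.array((5,60,95)),np.array((25,255,255)))
    cs,_=cv2.findContours(m,cv2.RETR_EXTERNAL,cv2.CHAIN_APPROX_NONE); q=max(cs,key=cv2.contourArea)
    W=np.array([ray(dd,((p[0]+.5)/8+[x0,y0]-.5),55)[:2] for p in q],np.float32)
    print("top face rect",cv2.minAreaRect(W)); 
    m=cv2.inRange(hu,np.array((3,165,95)),np.array((17,255,255)))
    cs,_=cv2.findContours(m,cv2.RETR_EXTERNAL,cv2.CHAIN_APPROX_NONE); l=max(cs,key=cv2.contourArea)
    W=np.array([ray(dd,((p[0]+.5)/8+[x0,y0]-.5),55)[:2] for p in l],np.float32)
    print("label rect",cv2.minAreaRect(W))
    cv2.drawContours(up,[q],-1,(0,255,0),1);cv2.drawContours(up,[l],-1,(255,0,0),1); box_im=up
    try: cv2.imwrite("pics/p.png",np.hstack([prev,cv2.copyMakeBorder(up,0,max(0,prev.shape[0]-up.shape[0]),0,0,cv2.BORDER_CONSTANT)[:prev.shape[0]]]))
    except NameError: prev=up
plan([((380,280,209),45,12),((611,-74,130),27.5,12)])
E
```

```text
top face rect ((448.9121398925781, -251.973388671875), (41.52946090698242, 61.44823455810547), 56.39541244506836)
label rect ((452.207763671875, -260.0362548828125), (8.317976951599121, 27.8613338470459), 59.74269485473633)
top face rect ((470.615478515625, -225.5813446044922), (119.89788818359375, 66.65483093261719), 48.42057418823242)
label rect ((454.6921081542969, -255.3423309326172), (25.48729133605957, 32.907073974609375), 56.078399658203125)
[-0.6, 0.0, -0.64, 0.0, 0.53, 0.0] 
[-0.57, 0.0, -0.66, 0.0, 0.53, 0.0] 
[-0.54, 0.0, -0.69, 0.0, 0.53, 0.0] 
[-0.51, 0.0, -0.71, 0.0, 0.53, 0.0] 
[-0.48, 0.0, -0.74, 0.0, 0.53, 0.0] 
[-0.44, 0.0, -0.76, 0.0, 0.53, 0.0] 
[-0.41, 0.0, -0.78, 0.0, 0.53, 0.0] 
[-0.37, 0.0, -0.79, 0.0, 0.52, 0.0] 
[-0.33, 0.0, -0.81, 0.0, 0.53, 0.0] 
[-0.3, 0.0, -0.82, 0.0, 0.52, 0.0] 
[-0.26, 0.0, -0.84, 0.0, 0.53, 0.0] 
[-0.22, 0.01, -0.85, 0.0, 0.52, -0.01] 
--
[-0.18, 0.16, -0.86, 0.0, 0.29, 0.0] 
[-0.16, 0.16, -0.87, 0.0, 0.29, 0.0] 
[-0.14, 0.17, -0.87, 0.0, 0.29, 0.0] 
[-0.12, 0.16, -0.87, 0.0, 0.29, 0.0] 
[-0.09, 0.17, -0.88, 0.0, 0.29, 0.0] 
[-0.07, 0.16, -0.88, 0.0, 0.29, 0.0] 
[-0.05, 0.17, -0.88, 0.0, 0.29, 0.0] 
[-0.03, 0.16, -0.88, 0.0, 0.29, 0.0] 
[0.0, 0.17, -0.88, 0.0, 0.3, 0.0] 
[0.02, 0.16, -0.88, 0.0, 0.29, 0.0] 
[0.04, 0.17, -0.88, 0.0, 0.3, 0.0] 
[0.06, 0.16, -0.87, 0.0, 0.29, 0.0] 
--
```

View pics/p.png

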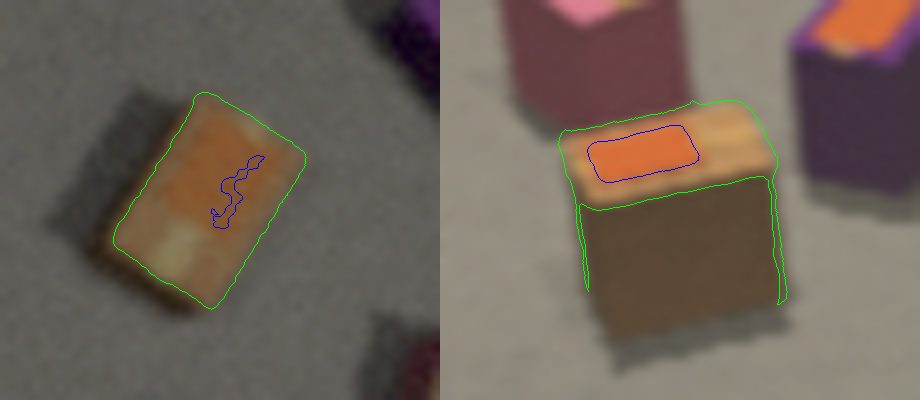

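>>> apply_moves([
  [[-0.6,0,-0.64,0,0.53,0],[-0.57,0,-0.66,0,0.53,0],[-0.54,0,-0.69,0,0.53,0],[-0.51,0,-0.71,0,0.53,0],[-0.48,0,-0.74,0,0.53,0],[-0.44,0,-0.76,0,0.53,0],[-0.41,0,-0.78,0,0.53,0],[-0.37,0,-0.79,0,0.52,0]],
], claw=34)

```text
clock: 0.97
eef_pos: [300.3, 396.6, 206.2]
tool_rot: [-1.563, -0.003, 0.969]
force: [0.4, -0.5, 0.6]
width: 34.0
```

```bash
python3 -c "
from h import *
p,R,s=pose();print(p,R.as_euler('xyz',degrees=True),s['clock'],s['width'])
plan([((611,-74,150),27.5,16)])"
```

```text
[300.27840377 396.60008572 206.23030273] [-89.54730888  -0.19031887  55.53462912] 0.9667 34.04471634292061
[-0.33, 0.08, -0.82, -0.01, 0.35, 0.0] 
[-0.31, 0.08, -0.83, -0.01, 0.35, 0.0] 
[-0.28, 0.08, -0.84, -0.01, 0.35, 0.0] 
[-0.26, 0.08, -0.84, -0.01, 0.35, 0.0] 
[-0.23, 0.08, -0.85, 0.0, 0.35, 0.0] 
[-0.2, 0.08, -0.86, -0.01, 0.35, 0.0] 
[-0.18, 0.09, -0.86, 0.0, 0.35, 0.0] 
[-0.15, 0.08, -0.87, -0.01, 0.35, 0.0] 
[-0.12, 0.09, -0.87, -0.01, 0.35, 0.0] 
[-0.1, 0.09, -0.88, 0.0, 0.35, 0.0] 
[-0.07, 0.09, -0.88, -0.01, 0.35, 0.0] 
[-0.04, 0.09, -0.88, 0.0, 0.35, 0.0] 
[-0.02, 0.08, -0.88, -0.01, 0.35, 0.0] 
[0.01, 0.09, -0.88, 0.0, 0.35, 0.01] 
[0.03, 0.08, -0.88, -0.01, 0.35, 0.0] 
[0.07, 0.09, -0.87, 0.0, 0.36, 0.01] 
--
```

>>> apply_moves([
  [[-0.33,0.08,-0.82,0,0.35,0],[-0.31,0.08,-0.83,0,0.35,0],[-0.28,0.08,-0.84,0,0.35,0],[-0.26,0.08,-0.84,0,0.35,0],[-0.23,0.08,-0.85,0,0.35,0],[-0.2,0.08,-0.86,0,0.35,0],[-0.18,0.09,-0.86,0,0.35,0],[-0.15,0.08,-0.87,0,0.35,0]],
])

```text
clock: 1.63
eef_pos: [461.2, 149.3, 179.2]
tool_rot: [-1.562, -0.009, 0.714]
force: [1.5, 0.5, -0.4]
width: 33.9
```

>>> apply_moves([
  [[-0.12,0.09,-0.87,0,0.35,0],[-0.1,0.09,-0.88,0,0.35,0],[-0.07,0.09,-0.88,0,0.35,0],[-0.04,0.09,-0.88,0,0.35,0],[-0.02,0.08,-0.88,0,0.35,0],[0.01,0.09,-0.88,0,0.35,0],[0.03,0.08,-0.88,0,0.35,0],[0.07,0.09,-0.87,0,0.36,0]],
])

```text
clock: 2.3
eef_pos: [619.4, -100.6, 147.9]
tool_rot: [-1.559, -0.009, 0.457]
force: [1.2, 0.1, -0.3]
width: 34.2
```

```bash
python3 -c "
from h import *
p,R,s=pose();print(p,R.as_euler('xyz',degrees=True),s['clock'],s['width'])
plan([((611,-73.6,110),27.5,2),((611,-73.6,53),27.5,4)])"
```

```text
[ 619.41642848 -100.63625044  147.8630806 ] [-89.34363308  -0.53996638  26.16493423] 2.3 34.22985753559549
[0.05, 0.48, 0.34, -0.07, -0.13, 0.05] 
[0.06, 0.47, 0.35, -0.06, -0.14, 0.06] 
--
[0.0, 0.36, 0.0, 0.0, 0.0, 0.0] 
[0.0, 0.36, 0.0, 0.0, 0.0, 0.0] 
[0.0, 0.35, 0.0, 0.0, 0.0, 0.0] 
[0.0, 0.36, 0.0, 0.0, 0.0, 0.0] 
--
```

>>> apply_moves([
  [[0,0,0,0,0,0],[0.05,0.3,0.34,0,-0.13,0.05],[0.06,0.3,0.3,-0.06,-0.14,0.06],[0,0,0,0,0,0]],
])

```text
clock: 2.63
eef_pos: [616.0, -90.3, 122.5]
tool_rot: [-1.576, -0.0, 0.463]
force: [-0.4, 1.1, -0.2]
width: 34.3
```

```bash
cat > st.py <<'E'
from h import *
import sys
def st():
    p,R,s=pose();print(np.round(p,1),np.round(R.as_euler('xyz',degrees=True),1),s['clock'],round(s['width'],1),"F",np.round(s['force'],1),"qd",np.round(s['qd'],2),"q7",round(s['qpos'][6],2))
    return p,R,s
E
python3 -c "
from st import *
st()
plan([((611,-73.6,100),27.5,3),((611,-73.6,53),27.5,4)])
a,d=grab('top');b,e=grab('scene')
x=cv2.resize(a[110:250,250:390],None,fx=3,fy=3);y=cv2.resize(b[170:310,180:320],None,fx=3,fy=3)
cv2.imwrite('pics/k.png',np.hstack([x[:400,:400],y[:400,:400]]))
"
```

```text
[616.  -90.3 122.5] [-90.3  -0.   26.5] 2.6333 34.3 F [-0.4  1.1 -0.2] qd [ 0.03 -0.01  0.03 -0.03  0.01  0.02  0.01] q7 0.77
[0.02, 0.19, 0.14, 0.02, -0.06, 0.0] 
[0.03, 0.19, 0.15, 0.02, -0.07, 0.0] 
[0.03, 0.18, 0.14, 0.02, -0.06, 0.0] 
--
[0.0, 0.29, 0.0, 0.0, 0.0, 0.0] 
[0.0, 0.3, 0.0, 0.0, 0.0, 0.0] 
[0.0, 0.29, 0.0, 0.0, 0.0, 0.0] 
[0.0, 0.3, 0.0, 0.0, 0.0, 0.0] 
--
```

View pics/k.png

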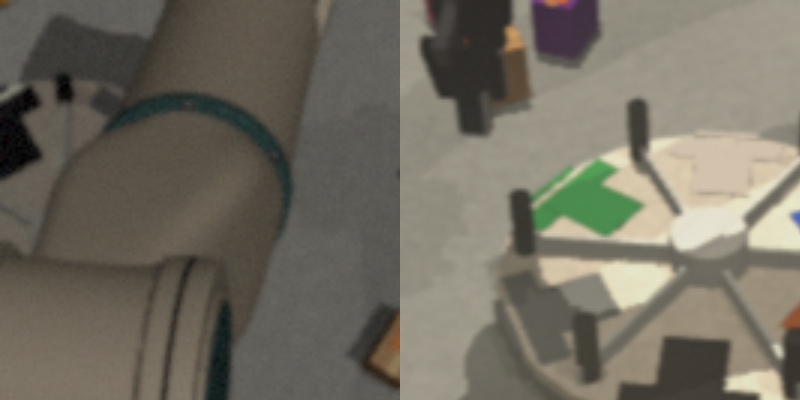

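```bash
python3 -c "
from h import *
b,e=grab('scene')
for q in [(611,-73.6,82),(616,-90.3,122.5),(478.2,-66.6,82),(616,-90.3,30)]: print(q,proj(e,q))
"
```

```text
(611, -73.6, 82) [219.11584152 233.88037605]
(616, -90.3, 122.5) [209.43525912 217.14449023]
(478.2, -66.6, 82) [259.06969973 203.54457815]
(616, -90.3, 30) [213.9268214  250.76209951]
```

>>> apply_moves([
  [[0.02,0.05,0.14,0.02,-0.06,0],[0.03,0.05,0.15,0.02,-0.07,0],[0.03,0.15,0.14,0,-0.06,0],[0,0.4,0,0,0,0],[0,0.4,0,0,0,0],[0,0.4,0,0,0,0],[0,0.2,0,0,0,0],[0,0,0,0,0,0]],
])

```text
clock: 3.45
eef_pos: [616.3, -74.3, 60.2]
tool_rot: [-1.581, -0.011, 0.481]
force: [-0.9, 0.1, 0.3]
width: 33.9
```

```bash
cat >> st.py <<'E'
C=np.array([550,43.5])
def arc(a1,n,r=132,z=55):
    p,R,s=st(); v=p[:2]-C; a0=np.degrees(np.arctan2(v[1],v[0])); print("ang",a0,"r",np.hypot(*v))
    w=[]
    for i in range(n):
        a=a0+(a1-a0)*(i+1)/n; w.append(((C[0]+r*np.cos(np.radians(a)),C[1]+r*np.sin(np.radians(a)),z),a+90,1))
    plan(w,p,R)
E
python3 -c "
from st import *
arc(-30,8)"
```

```text
[616.3 -74.3  60.2] [-90.6  -0.7  27.6] 3.45 33.9 F [-0.9  0.1  0.3] qd [-0.01 -0.   -0.    0.01 -0.    0.   -0.  ] q7 0.79
ang -60.607140997773996 r 135.16347978646877
[0.22, 0.13, 0.09, 0.12, -1.13, 0.13] !!
--
[0.22, 0.0, 0.01, 0.0, -0.77, 0.0] 
--
[0.22, 0.0, 0.01, 0.0, -0.76, 0.0] 
--
[0.22, 0.0, 0.01, 0.0, -0.77, 0.0] 
--
[0.22, 0.0, 0.01, 0.0, -0.76, 0.0] 
--
[0.22, 0.0, 0.0, 0.0, -0.77, 0.0] 
--
[0.22, 0.0, 0.01, 0.0, -0.77, 0.0] 
--
[0.22, 0.0, 0.01, 0.0, -0.76, 0.0] 
--
```

>>> apply_moves([
  [[0,0.1,0.09,0.12,-0.3,0.13],[0.15,0,0,0,-0.7,0],[0.25,0,0.01,0,-0.9,0],[0.28,0,0.01,0,-0.95,0],[0.28,0,0.01,0,-0.95,0],[0.28,0,0.01,0,-0.95,0],[0.28,0,0.01,0,-0.95,0],[0.28,0,0.01,0,-0.95,0]],
], claw=22)

```text
clock: 4.12
eef_pos: [643.7, -44.5, 56.1]
tool_rot: [-1.544, 0.048, 1.083]
force: [-1.4, -6.3, 1.6]
width: 22.0
```

```bash
python3 -c "
from st import *
arc(5,8)"
```

```text
[643.7 -44.5  56.1] [-88.4   2.7  62. ] 4.1167 22.0 F [-1.4 -6.3  1.6] qd [ 0.    0.05 -0.21 -0.18  0.34  0.18  0.61] q7 1.15
ang -43.19559226219835 r 128.56391578418177
[0.32, 0.01, -0.16, -0.27, 1.83, -0.57] !!
--
[0.34, 0.0, 0.02, 0.0, -1.2, 0.0] !!
--
[0.35, 0.0, 0.02, 0.0, -1.21, 0.0] !!
--
[0.35, 0.0, 0.02, 0.0, -1.2, 0.0] !!
--
[0.34, 0.0, 0.02, 0.0, -1.21, 0.0] !!
--
[0.35, 0.0, 0.01, 0.0, -1.2, 0.0] !!
--
[0.34, 0.0, 0.02, 0.0, -1.21, 0.0] !!
--
[0.35, 0.0, 0.02, 0.0, -1.2, 0.0] !!
--
```

```bash
cat >> st.py <<'E'
def arc(a1,n,r=132,z=55,g=1.3,show=True):
    p,R,s=st(); v=p[:2]-C; a0=np.degrees(np.arctan2(v[1],v[0])); y0=R.as_euler('xyz',degrees=True)[2]; print("ang",a0,"r",np.hypot(*v),"yaw-90",y0-90)
    r0=np.hypot(*v); y1=a1+90; T0=p
    for i in range(n):
        f=(i+1)/n; a=np.radians(a0+(a1-a0)*f); rr=r0+(r-r0)*f
        P=np.array([C[0]+rr*np.cos(a),C[1]+rr*np.sin(a),p[2]+(z-p[2])*f]); Rn=Ro.from_euler('xyz',[-90,0,y0+(y1-y0)*f],degrees=True)
        print(np.round(np.r_[R.inv().apply(P-T0)*g/40,np.degrees((R.inv()*Rn).as_rotvec())/5],2).tolist()); T0=P;R=Rn
E
python3 -c "
from st import *
arc(5,8)"
```

```text
[643.7 -44.5  56.1] [-88.4   2.7  62. ] 4.1167 22.0 F [-1.4 -6.3  1.6] qd [ 0.    0.05 -0.21 -0.18  0.34  0.18  0.61] q7 1.15
ang -43.19559226219835 r 128.56391578418177 yaw-90 -27.97705675363349
[0.43, -0.02, -0.11, -0.33, -0.83, -0.53]
[0.43, 0.0, -0.09, -0.0, -0.82, 0.0]
[0.44, 0.0, -0.08, 0.0, -0.82, -0.0]
[0.44, 0.0, -0.06, 0.0, -0.82, 0.0]
[0.44, 0.0, -0.05, -0.0, -0.82, -0.0]
[0.45, 0.0, -0.03, -0.0, -0.82, 0.0]
[0.45, 0.0, -0.02, 0.0, -0.82, -0.0]
[0.45, 0.0, -0.01, -0.0, -0.82, -0.0]
```

>>> apply_moves([
  [[0.43,-0.02,-0.11,-0.33,-0.2,-0.53],[0.43,0,-0.11,0,-0.5,0],[0.44,0,-0.1,0,-0.7,0],[0.44,0,-0.08,0,-0.8,0],[0.44,0,-0.06,0,-0.8,0],[0.45,0,-0.04,0,-0.8,0],[0.45,0,-0.03,0,-0.8,0],[0.4,0,-0.02,0,-0.8,0]],
])

```text
clock: 4.78
eef_pos: [699.8, 61.6, 56.9]
tool_rot: [-1.553, 0.024, 1.57]
force: [-0.5, 0.7, 0.2]
width: 22.1
```

```bash
python3 -c "
from st import *
arc(22,7,g=1.2)"
```

```text
[699.8  61.6  56.9] [-89.    1.4  89.9] 4.7833 22.1 F [-0.5  0.7  0.2] qd [-0.16  0.05 -0.21 -0.16  0.22  0.11  0.44] q7 1.39
ang 6.886324588775597 r 150.91111583665355 yaw-90 -0.050510093568760794
[0.16, 0.01, 0.1, -0.21, -0.63, -0.26]
[0.15, 0.01, 0.1, 0.0, -0.63, 0.0]
[0.15, 0.01, 0.1, -0.0, -0.63, 0.0]
[0.15, 0.01, 0.09, -0.0, -0.63, -0.0]
[0.15, 0.01, 0.09, 0.0, -0.63, 0.0]
[0.15, 0.01, 0.09, -0.0, -0.63, -0.0]
[0.15, 0.01, 0.09, 0.0, -0.63, 0.0]
```

>>> apply_moves([
  [[0,0,0,0,0,0]],
])

```text
clock: 4.87
eef_pos: [700.4, 67.1, 57.4]
tool_rot: [-1.554, 0.02, 1.577]
force: [-0.3, 1.1, 0.4]
width: 21.9
```

```bash
cat >> st.py <<'E'
def car():
    for nm in("scene","top"):
        im,d=grab(nm); h=cv2.cvtColor(im,cv2.COLOR_BGR2HSV)
        for k,lo,hi,o in (("orange",(3,120,70),(17,255,255),0),("blue",(100,120,50),(125,255,255),60),("green",(50,100,40),(80,255,255),180)):
            n,_,S,ce=cv2.connectedComponentsWithStats(cv2.inRange(h,np.array(lo),np.array(hi)))
            for i in range(1,n):
                if S[i,4]<60: continue
                w=ray(d,ce[i],30)[:2]-C
                if 80<np.hypot(*w)<140: print(nm,k,S[i],"r",round(np.hypot(*w),1),"-> orange ang",round(np.degrees(np.arctan2(w[1],w[0]))-o,1)%360)
    return
E
python3 -c "
from st import *
st();car()
b,e=grab('scene')
cv2.imwrite('pics/k2.png',cv2.resize(b[150:330,180:380],None,fx=3,fy=3))"
```

```text
[700.4  67.1  57.4] [-89.    1.1  90.4] 4.8667 21.9 F [-0.3  1.1  0.4] qd [ 0.01 -0.01  0.04 -0.    0.01  0.02 -0.03] q7 1.39
scene orange [307 223  36  26 485] r 112.3 -> orange ang 156.4
scene blue [266 217  32  17 355] r 109.8 -> orange ang 155.0
scene green [216 267  27  29 276] r 127.9 -> orange ang 156.5
top blue [296 211  19  23 215] r 120.8 -> orange ang 163.7
top green [284 142  20  22 200] r 123.4 -> orange ang 151.1
```

View pics/k2.png

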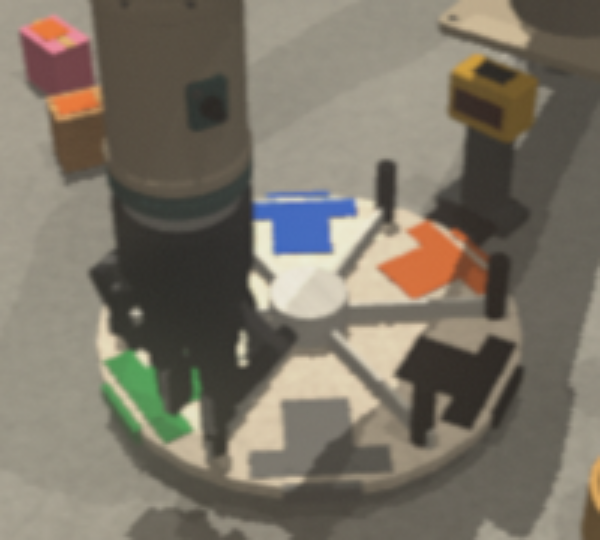

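>>> apply_moves([
  [[-0.05,0,-0.2,-0.2,0,-0.2],[-0.25,0.05,0,0,0,0],[0,0,0.1,0,0,0],[0,0,0.3,0,-0.2,0],[0,0,0.3,0,-0.3,0],[0,0,0.15,0,-0.3,0],[0,0,0,0,0,0]],
], claw=32)

```text
clock: 5.6
eef_pos: [686.6, 34.5, 61.4]
tool_rot: [-1.601, 0.011, 1.622]
force: [-0.8, -0.0, 0.0]
width: 32.0
```

```bash
python3 -c "
from st import *
car()
arc(22,6,g=1.2)"
```

```text
scene orange [307 224  36  26 485] r 112.3 -> orange ang 156.2
scene blue [262 217  36  17 376] r 110.7 -> orange ang 156.1
scene green [216 268  27  27 332] r 119.7 -> orange ang 156.3
[687.1  34.8  60.9] [-91.7   0.7  92.9] 5.7 31.9 F [ 0.3 -0.8  0.1] qd [-0.01  0.02 -0.01 -0.01 -0.01  0.   -0.  ] q7 1.46
ang -3.6219011185220107 r 137.3313696574028 yaw-90 2.869846646965712
[0.31, 0.03, 0.0, 0.34, -0.64, -0.14]
[0.31, 0.03, 0.01, -0.0, -0.64, -0.0]
[0.3, 0.03, 0.02, 0.0, -0.64, 0.0]
[0.3, 0.03, 0.02, 0.0, -0.64, 0.0]
[0.3, 0.03, 0.03, 0.0, -0.64, -0.0]
[0.3, 0.03, 0.03, -0.0, -0.64, 0.0]
```

```bash
python3 -c "
from st import *
b,e=grab('scene')
for q in [(681.2,57.8,82),(681.2,57.8,30),(687,34.8,61)]: print(q,(proj(e,q)-[200,220])*6)
cv2.imwrite('pics/k3.png',cv2.resize(b[220:320,200:320],None,fx=6,fy=6))"
```

```text
(681.2, 57.8, 82) [295.23731123 356.15877634]
(681.2, 57.8, 30) [303.53438795 470.46834518]
(687, 34.8, 61) [229.35885927 385.02688317]
```

View pics/k3.png

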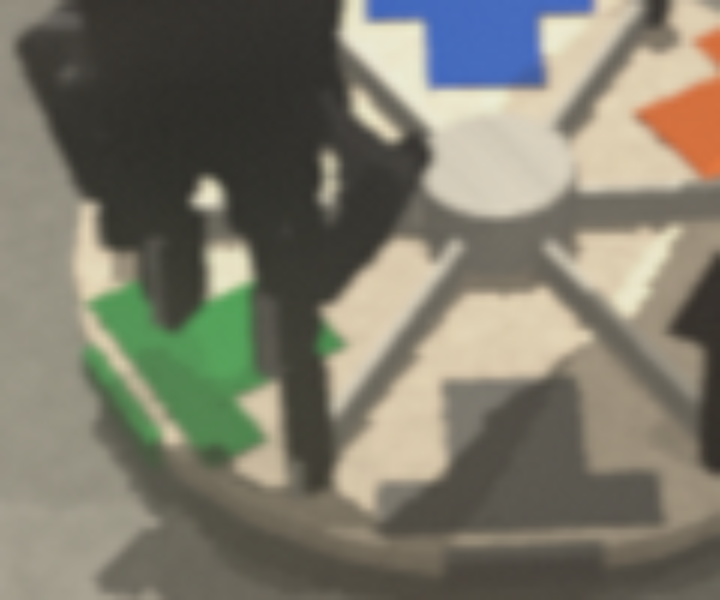

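>>> apply_moves([
  [[0.12,0.03,0,0.34,-0.2,-0.14],[0.14,0.03,0.01,0,-0.3,0],[0.14,0.03,0.02,0,-0.35,0],[0.14,0.03,0.02,0,-0.35,0],[0.14,0,0.03,0,-0.35,0],[0.14,0,0.03,0,-0.35,0],[0.1,0,0.02,0,-0.35,0],[0,0,0,0,0,0]],
])

```text
clock: 6.42
eef_pos: [679.5, 66.9, 58.4]
tool_rot: [-1.569, 0.005, 1.823]
force: [-0.4, 0.0, -0.0]
width: 32.1
```

```bash
python3 -c "
from st import *
car()
arc(10,6,g=1.2)"
```

```text
scene orange [305 222  37  26 484] r 112.2 -> orange ang 160.0
scene blue [273 216  21  18 243] r 109.1 -> orange ang 155.0
scene green [218 269  41  30 419] r 116.3 -> orange ang 162.0
[679.8  65.9  58.4] [-89.9   0.3 104.3] 6.5167 32.1 F [-0.6 -0.1  0.5] qd [ 0.01 -0.    0.01 -0.01  0.   -0.   -0.  ] q7 1.58
ang 9.78026893796773 r 131.730292940677 yaw-90 14.282168905585053
[0.0, 0.02, -0.0, -0.01, 0.14, -0.07]
[0.0, 0.02, -0.0, -0.0, 0.14, 0.0]
[0.0, 0.02, -0.0, 0.0, 0.14, -0.0]
[0.0, 0.02, -0.0, -0.0, 0.14, 0.0]
[0.0, 0.02, -0.0, -0.0, 0.14, -0.0]
[0.0, 0.02, -0.0, 0.0, 0.14, 0.0]
```

```bash
python3 -c "
from st import *
b,e=grab('scene')
cv2.imwrite('pics/k4.png',cv2.resize(b[190:330,200:380],None,fx=4,fy=4))
print((proj(e,(679.8,65.9,58))-[200,190])*4)"
```

```text
[215.03156044 398.53133502]
```

View pics/k4.png

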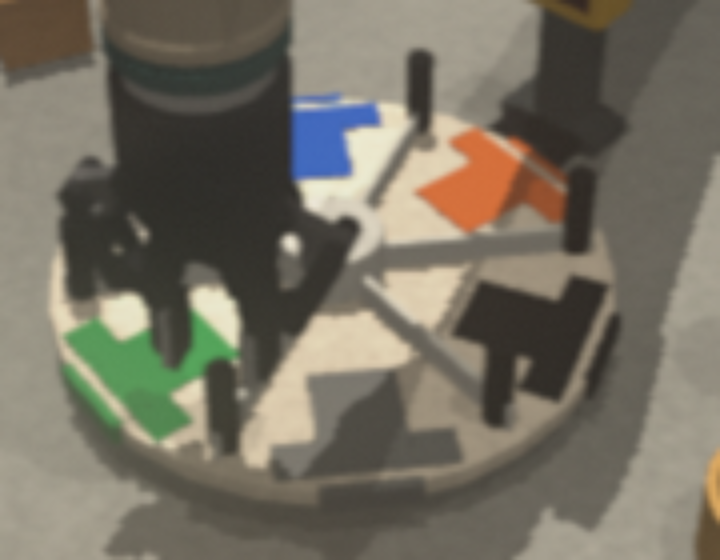

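>>> apply_moves([
  [[0,0.12,0,0,0.3,0],[0,0.12,0,0,0.3,0],[0,0.05,0,0,0,0],[0,0,0,0,0,0]],
], claw=20)

```text
clock: 6.9
eef_pos: [679.9, 64.2, 45.1]
tool_rot: [-1.569, 0.007, 1.759]
force: [-0.7, -0.8, 0.9]
width: 20.1
```

```bash
python3 -c "
from st import *
car()
arc(21,6,g=1.2,z=49)"
```

```text
scene orange [305 223  37  25 487] r 112.2 -> orange ang 159.1
scene blue [272 217  23  17 277] r 108.5 -> orange ang 155.4
scene green [217 270  28  28 354] r 124.2 -> orange ang 160.0
[680.1  64.3  45.5] [-89.9   0.4 100.8] 7.0 20.3 F [-0.2 -0.8  0.4] qd [ 0.   -0.01 -0.   -0.01  0.   -0.    0.  ] q7 1.53
ang 9.094684024066925 r 131.73305381484715 yaw-90 10.822846939278293
[0.14, -0.02, -0.0, -0.01, -0.34, -0.08]
[0.14, -0.02, -0.0, 0.0, -0.34, -0.0]
[0.14, -0.02, -0.0, -0.0, -0.34, -0.0]
[0.14, -0.02, -0.0, 0.0, -0.34, 0.0]
[0.14, -0.02, -0.0, 0.0, -0.34, 0.0]
[0.14, -0.02, 0.0, 0.0, -0.34, -0.0]
```

>>> apply_moves([
  [[0.16,-0.02,0,0,-0.34,-0.08],[0.16,-0.02,0,0,-0.34,0],[0.16,-0.02,0,0,-0.34,0],[0.16,-0.02,0,0,-0.34,0],[0.16,-0.02,0,0,-0.34,0],[0.14,-0.02,0,0,-0.34,0],[0,0,0,0,0,0]],
])

```text
clock: 7.58
eef_pos: [677.6, 68.5, 46.7]
tool_rot: [-1.566, 0.039, 1.942]
force: [0.1, 0.9, 0.1]
width: 19.7
```

```bash
python3 -c "
from st import *
car()
arc(22.6,4,g=1.2,z=49)"
```

```text
scene orange [305 222  37  26 482] r 112.3 -> orange ang 160.4
scene blue [278 216  16  18 159] r 110.1 -> orange ang 152.0
scene green [217 271  30  28 402] r 122.3 -> orange ang 161.4
top blue [307 214  10  12  72] r 131.4 -> orange ang 173.4
top green [286 143  15  10  62] r 134.4 -> orange ang 150.2
[677.4  69.1  46.9] [-89.7   2.2 111.2] 7.6833 20.0 F [ 1.8 -4.  -2.9] qd [-0.  0. -0.  0.  0.  0. -0.] q7 1.63
ang 11.373090968965778 r 129.90378140669517 yaw-90 21.172318552022674
[0.19, -0.02, -0.04, -0.06, -0.07, -0.43]
[0.19, -0.02, -0.04, 0.0, -0.07, 0.0]
[0.19, -0.02, -0.03, 0.0, -0.07, 0.0]
[0.19, -0.02, -0.02, 0.0, -0.07, 0.0]
```

>>> apply_moves([
  [[0.28,-0.02,-0.03,0,0,-0.4],[0.28,-0.02,-0.01,0,-0.1,0],[0.28,0,0,0,-0.1,0],[0,0,0,0,0,0]],
])

```text
clock: 8.02
eef_pos: [677.9, 67.6, 47.2]
tool_rot: [-1.568, 0.044, 1.945]
force: [-0.5, 1.2, 0.2]
width: 19.9
```

```bash
python3 -c "
from st import *
car()
arc(22.6,3,g=1.2,z=49)"
```

```text
scene orange [304 222  38  26 487] r 112.3 -> orange ang 160.5
scene blue [278 216  16  18 159] r 110.2 -> orange ang 152.1
scene green [218 271  29  28 394] r 122.4 -> orange ang 161.4
top blue [307 214  10  13  78] r 131.4 -> orange ang 172.8
top green [286 143  15  10  75] r 133.6 -> orange ang 150.8
[677.3  69.4  47.5] [-89.8   2.4 111.5] 8.1167 20.2 F [ 3.1 -6.5 -2.1] qd [-0.01 -0.   -0.02  0.    0.01  0.   -0.  ] q7 1.64
ang 11.483345068398261 r 129.86662125407258 yaw-90 21.491700502318153
[0.25, -0.03, -0.06, -0.03, -0.07, -0.47]
[0.25, -0.01, -0.04, 0.0, -0.07, 0.0]
[0.25, -0.01, -0.03, 0.0, -0.07, -0.0]
```

```bash
python3 -c "
from st import *
p,R,s=st(); print(np.round(s['qpos'],2),np.round(s['tau'],1),np.round(s['torque'],2))
from itertools import product
a,d=grab('top')
import cv2
for q in [(264,257)]: print(ray(d,q,12))
b,e=grab('scene'); h=cv2.cvtColor(b,cv2.COLOR_BGR2HSV)
# hub boss centre + knobs near orange
k=cv2.inRange(h,np.array((0,0,0)),np.array((180,255,60)))
n,_,S,ce=cv2.connectedComponentsWithStats(k)
for i in range(1,n):
    if 250<ce[i,0]<400 and 180<ce[i,1]<330 and 20<S[i,4]<400:
        x=S[i,0]+S[i,2]/2; print(S[i],'base',ray(e,(x,S[i,1]+S[i,3]),30)[:2]-C,'top',ray(e,(x,S[i,1]+2),82)[:2]-C)
"
```

```text
[677.3  69.4  47.5] [-89.8   2.4 111.5] 8.1167 20.2 F [ 3.1 -6.5 -2.1] qd [-0.01 -0.   -0.02  0.    0.01  0.   -0.  ] q7 1.64
[-0.11  0.86 -0.11  1.55  0.18  0.74  1.64] [ -1.8 -63.1  -3.4 -14.9  -1.1   0.1   0. ] [-1.42 -0.56 -0.  ]
[375.91589919  65.06382316  12.        ]
[266 173  12  17 157] base [-194.89476093 -160.35735518] top [-187.40178463 -153.93372867]
[332 181  15  11  92] base [-281.31458031  -10.23253933] top [-246.36090991    3.85505433]
[302 204   5  18  56] base [-127.09581854  -21.25421946] top [-120.09657581  -18.49570296]
[341 232   8  21 115] base [-83.16666646 106.67095692] top [-82.13703745 102.58330691]
[398 244   4  16  23] base [-126.87186531  212.7601672 ] top [-108.79131843  211.48364779]
[347 269   8  20  48] base [  3.35457376 163.94481603] top [  8.39024412 161.39791496]
```

>>> apply_moves([
  [[0.45,-0.02,-0.07,0,0.3,-0.4],[0.45,-0.02,-0.05,0,0,-0.1],[0.25,0,-0.02,0,0,0],[0,0,0,0,0,0]],
])

```text
clock: 8.55
eef_pos: [670.2, 99.2, 48.7]
tool_rot: [-1.568, 0.017, 1.913]
force: [0.1, -0.3, -1.6]
width: 20.1
```

```bash
python3 -c "
from st import *
car()
arc(22.6,3,g=1.2,z=49)"
```

```text
scene orange [297 218  40  25 470] r 112.4 -> orange ang 173.0
scene green [224 274  36  32 569] r 115.5 -> orange ang 175.2
top blue [296 201  27  31 425] r 114.3 -> orange ang 175.6
top green [275 141  15   9  99] r 131.5 -> orange ang 165.1
[669.9 100.   48.7] [-89.8   0.9 109.7] 8.65 20.1 F [-0.3 -1.1  0. ] qd [ 0.    0.   -0.01 -0.   -0.   -0.    0.  ] q7 1.59
ang 25.241726685758035 r 132.56626443983762 yaw-90 19.65224948970831
[-0.06, -0.0, 0.0, -0.04, -0.2, -0.17]
[-0.06, -0.0, 0.0, 0.0, -0.2, 0.0]
[-0.06, -0.0, 0.0, 0.0, -0.2, 0.0]
```

>>> apply_moves([
  [[0,0,0,0,0,0],[0,0,0,0,0,0],[0,-0.1,0,0,0,0],[0,-0.4,0,0,0,0],[0,-0.6,0,0,0,0],[0,-0.6,0,0,0,0],[0,-0.4,0,0,0,0],[0,-0.2,0,0,0,0]],
], claw=34)

```text
clock: 9.32
eef_pos: [664.9, 112.7, 142.9]
tool_rot: [-1.563, 0.002, 1.924]
force: [-0.6, 0.6, 0.1]
width: 34.1
```

```bash
python3 -c "
from st import *
car()
st()
plan([((560,-120,140),80,6),((449,-252,140),56.4,6)])"
```

```text
scene orange [306 223  31  20 286] r 115.5 -> orange ang 167.2
scene blue [269 223  10  12  76] r 94.8 -> orange ang 167.0
scene green [238 274  28  32 421] r 109.2 -> orange ang 179.3
top blue [297 201  26  31 383] r 116.0 -> orange ang 176.6
top green [273 141  17  22 192] r 118.1 -> orange ang 166.9
[665.4 112.6 142.5] [-8.960e+01  1.000e-01  1.102e+02] 9.4167 33.9 F [ 0.3 -0.4  0.6] qd [ 0.    0.04  0.01  0.04  0.01 -0.02 -0.  ] q7 1.61
[-0.76, 0.02, 0.75, -0.01, 1.01, -0.01] !!
[-0.82, 0.01, 0.68, -0.01, 1.01, -0.01] !!
[-0.88, 0.01, 0.6, -0.01, 1.01, -0.01] !!
[-0.92, 0.02, 0.52, -0.01, 1.01, 0.0] !!
[-0.97, 0.01, 0.44, -0.02, 1.0, -0.01] !!
[-1.0, 0.01, 0.35, -0.01, 1.01, 0.0] !!
--
[-0.62, 0.0, 0.36, 0.0, 0.79, 0.0] 
[-0.65, 0.0, 0.32, 0.0, 0.79, 0.0] 
[-0.67, 0.0, 0.27, 0.0, 0.78, 0.0] 
[-0.68, 0.0, 0.22, 0.0, 0.79, 0.0] 
[-0.7, 0.0, 0.18, 0.0, 0.78, 0.0] 
[-0.7, 0.0, 0.13, 0.0, 0.79, 0.0] 
--
```

>>> apply_moves([
  [[-0.6,0,0.6,0,0.7,0],[-0.72,0,0.67,0,0.8,0],[-0.77,0,0.6,0,0.9,0],[-0.8,0,0.52,0,0.9,0],[-0.83,0,0.45,0,0.9,0],[-0.85,0,0.36,0,0.9,0],[-0.6,0,0.2,0,0.9,0],[0,0,0,0,0,0]],
], claw=70)

```text
clock: 10.08
eef_pos: [549.0, -116.3, 133.3]
tool_rot: [-1.553, 0.0, 1.383]
force: [0.1, -0.4, -0.8]
width: 70.0
```

```bash
python3 -c "
from st import *
car()
st()
plan([((449,-252,120),56.4,8),((449,-252,32),56.4,6)])"
```

```text
scene orange [298 218  38  25 459] r 112.3 -> orange ang 173.6
scene blue [245 216  36  21 361] r 110.0 -> orange ang 174.4
scene green [239 280  27  26 254] r 119.2 -> orange ang 184.3
top orange [250 219  34  25 501] r 111.5 -> orange ang 173.8
top blue [291 201  31  31 454] r 111.8 -> orange ang 174.9
top green [259 140  31  23 423] r 114.3 -> orange ang 174.3
[ 551.6 -110.8  133.4] [-89.1  -0.2  79.7] 10.1833 69.8 F [ 0.7  0.6 -0. ] qd [-0.04  0.   -0.06 -0.03 -0.01 -0.    0.  ] q7 1.53
[-0.49, 0.04, 0.24, -0.02, 0.58, 0.0] 
[-0.5, 0.04, 0.21, -0.03, 0.58, 0.0] 
[-0.51, 0.04, 0.18, -0.02, 0.58, 0.0] 
[-0.52, 0.04, 0.16, -0.03, 0.59, 0.0] 
[-0.53, 0.05, 0.13, -0.02, 0.58, 0.0] 
[-0.54, 0.04, 0.11, -0.03, 0.59, 0.0] 
[-0.54, 0.05, 0.08, -0.02, 0.58, 0.0] 
[-0.54, 0.04, 0.05, -0.03, 0.59, 0.01] 
--
[0.0, 0.37, 0.0, 0.0, 0.0, 0.0] 
[0.0, 0.37, 0.0, 0.0, 0.0, 0.0] 
[0.0, 0.37, 0.0, 0.0, 0.0, 0.0] 
[0.0, 0.36, 0.0, 0.0, 0.0, 0.0] 
[0.0, 0.37, 0.0, 0.0, 0.0, 0.0] 
[0.0, 0.36, 0.0, 0.0, 0.0, 0.0] 
--
```

>>> apply_moves([
  [[-0.49,0.04,0.24,-0.02,0.58,0],[-0.5,0.04,0.21,-0.03,0.58,0],[-0.51,0.04,0.18,-0.02,0.58,0],[-0.52,0.04,0.16,-0.03,0.59,0],[-0.53,0.04,0.13,-0.02,0.58,0],[-0.52,0.04,0.11,-0.03,0.59,0],[-0.4,0.04,0.08,-0.02,0.5,0],[0,0,0,0,0,0]],
])

```text
clock: 10.85
eef_pos: [465.4, -221.1, 117.0]
tool_rot: [-1.565, -0.01, 1.044]
force: [-0.4, 0.0, 0.1]
width: 70.3
```

```bash
python3 -c "
from st import *
a,d=grab('top')
h=cv2.cvtColor(a,cv2.COLOR_BGR2HSV)
x0,y0=235,245
up=cv2.resize(a[245:300,235:285],None,fx=8,fy=8,interpolation=cv2.INTER_CUBIC);hu=cv2.cvtColor(up,cv2.COLOR_BGR2HSV)
for V in (90,130,150):
    m=cv2.inRange(hu,np.array((15,100,V)),np.array((35,255,255)))
    cs,_=cv2.findContours(m,cv2.RETR_EXTERNAL,cv2.CHAIN_APPROX_NONE)
    if not cs: continue
    q=max(cs,key=cv2.contourArea)
    W=np.array([ray(d,((p[0]+.5)/8+[x0,y0]-.5),135)[:2] for p in q],np.float32); r=cv2.minAreaRect(W); v=np.array(r[0])-C
    print(V,r,np.degrees(np.arctan2(v[1],v[0])),np.hypot(*v))
car()
st()
plan([((449,-252,60),56.4,4),((449,-252,18),56.4,4)])"
```

```text
90 ((338.9588317871094, 73.27374267578125), (57.698551177978516, 36.610862731933594), 84.6407470703125) 171.96969415625097 213.13106398079384
130 ((340.1769104003906, 86.65570068359375), (26.019372940063477, 31.329404830932617), 84.37348175048828) 168.37767559264364 214.21518020583332
scene orange [298 218  38  24 454] r 112.4 -> orange ang 173.6
scene green [224 274  42  32 578] r 113.6 -> orange ang 176.2
top orange [250 219  34  25 529] r 111.7 -> orange ang 174.5
top blue [291 201  32  31 458] r 111.8 -> orange ang 175.2
top green [259 140  31  23 417] r 114.3 -> orange ang 174.5
[ 469.1 -217.6  117.5] [-89.8  -0.7  60.3] 11.0 70.4 F [ 0.1 -0.5 -1.1] qd [-0.01 -0.   -0.01 -0.01  0.    0.   -0.  ] q7 1.51
[-0.25, 0.36, 0.0, -0.01, 0.19, 0.04] 
[-0.25, 0.36, 0.0, -0.01, 0.19, 0.04] 
[-0.25, 0.35, -0.01, -0.01, 0.2, 0.03] 
[-0.26, 0.36, -0.01, -0.01, 0.19, 0.04] 
--
[0.0, 0.26, 0.0, 0.0, 0.0, 0.0] 
[0.0, 0.26, 0.0, 0.0, 0.0, 0.0] 
[0.0, 0.26, 0.0, 0.0, 0.0, 0.0] 
[0.0, 0.27, 0.0, 0.0, 0.0, 0.0] 
--
```

>>> apply_moves([
  [[-0.28,0.2,0,0,0.19,0.04],[-0.28,0.2,0,0,0.19,0.04],[-0.28,0.3,0,0,0.2,0.03],[-0.22,0.36,0,0,0.19,0],[0,0,0,0,0,0]],
])

```text
clock: 11.42
eef_pos: [450.4, -252.5, 71.7]
tool_rot: [-1.571, -0.005, 0.99]
force: [-0.6, -0.6, -0.2]
width: 69.5
```

```bash
python3 -c "
from st import *
st()
plan([((449,-252,18),56.4,6)])
b,e=grab('scene')
cv2.imwrite('pics/g.png',cv2.resize(b[130:230,150:270],None,fx=6,fy=6))
for q in [(449,-252,55),(449,-252,0)]: print((proj(e,q)-[150,130])*6)"
```

```text
[ 450.4 -252.5   71.7] [-90.   -0.3  56.7] 11.4167 69.5 F [-0.6 -0.6 -0.2] qd [-0.01 -0.02 -0.01 -0.02  0.    0.02 -0.  ] q7 1.53
[0.0, 0.22, 0.01, 0.0, 0.01, 0.01] 
[0.0, 0.22, 0.01, 0.0, 0.01, 0.01] 
[0.0, 0.23, 0.0, 0.0, 0.01, 0.01] 
[0.0, 0.22, 0.01, 0.0, 0.01, 0.01] 
[-0.01, 0.23, 0.0, 0.0, 0.01, 0.01] 
[0.0, 0.22, 0.01, 0.0, 0.01, 0.01] 
--
[343.92222999 318.55699501]
[357.53363221 423.56071107]
```

View pics/g.png

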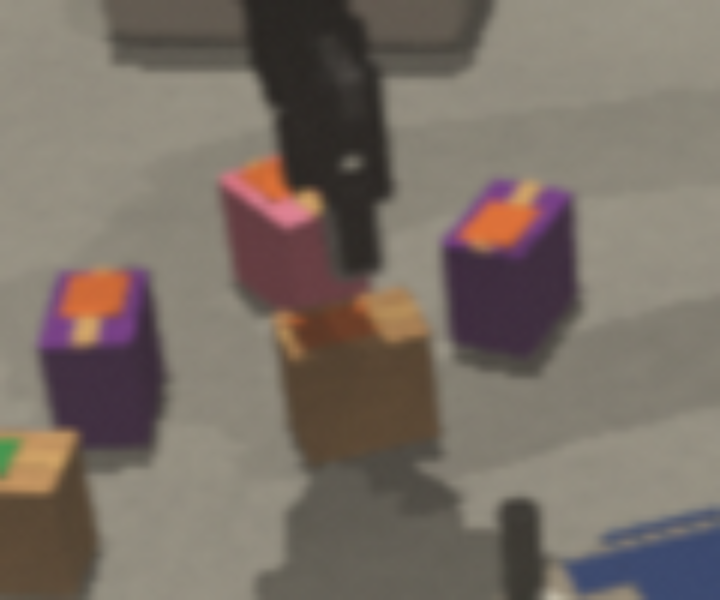

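>>> apply_moves([
  [[0,0.28,0,0,0,0],[0,0.28,0,0,0,0],[0,0.28,0,0,0,0],[0,0.25,0,0,0,0],[0,0.2,0,0,0,0],[0,0,0,0,0,0]],
])

```text
clock: 11.97
eef_pos: [456.1, -250.2, 20.4]
tool_rot: [-1.576, -0.009, 0.996]
force: [-0.4, -0.8, 0.1]
width: 70.2
```

>>> apply_moves([
  [[0,0,0,0,0,0],[0,0,0,0,0,0],[0,0,0,0,0,0],[0,0,0,0,0,0],[0,0,0,0,0,0],[0,0,0,0,0,0]],
], claw=20)

```text
clock: 12.47
eef_pos: [457.7, -250.4, 22.4]
tool_rot: [-1.579, -0.009, 0.997]
force: [-0.4, -0.6, -0.3]
width: 38.2
```

```bash
python3 -c "
from st import *
p,R,s=st()
plan([(p+[0,0,120],56.4,6),((520,-70,140),70,7),((450.5,53.1,140),84.5,5)])"
```

```text
[ 457.7 -250.4   22.4] [-90.5  -0.5  57.1] 12.4667 38.2 F [-0.4 -0.6 -0.3] qd [-0.   -0.01  0.    0.   -0.    0.   -0.  ] q7 1.54
[0.0, -0.5, 0.0, 0.02, 0.02, 0.02] 
[0.0, -0.5, 0.0, 0.02, 0.02, 0.02] 
[0.0, -0.5, 0.0, 0.01, 0.03, 0.02] 
[0.01, -0.5, -0.01, 0.02, 0.02, 0.02] 
[0.0, -0.5, 0.0, 0.01, 0.03, 0.01] 
[0.01, -0.5, 0.0, 0.02, 0.02, 0.02] 
--
[0.66, 0.01, 0.17, 0.0, -0.39, 0.0] 
[0.66, 0.01, 0.15, 0.0, -0.39, 0.0] 
[0.67, 0.01, 0.13, 0.0, -0.39, 0.0] 
[0.67, 0.01, 0.1, 0.0, -0.39, 0.0] 
[0.68, 0.01, 0.08, 0.0, -0.39, 0.0] 
[0.68, 0.0, 0.05, 0.0, -0.38, 0.0] 
[0.68, 0.01, 0.04, 0.0, -0.39, 0.0] 
--
[0.46, 0.0, 0.54, 0.0, -0.58, 0.0] 
[0.49, 0.0, 0.51, 0.0, -0.58, 0.0] 
[0.51, 0.0, 0.49, 0.0, -0.58, 0.0] 
[0.53, 0.0, 0.46, 0.0, -0.58, 0.0] 
[0.56, 0.0, 0.43, 0.0, -0.58, 0.0] 
--
```

>>> apply_moves([
  [[0,0,0,0,0,0],[0,0,0,0,0,0],[0,-0.2,0,0,0,0],[0,-0.4,0,0,0,0],[0,-0.6,0,0,0,0],[0,-0.6,0,0,0,0],[0,-0.6,0,0,0,0],[0,-0.5,0,0,0,0]],
], claw=20)

```text
clock: 13.13
eef_pos: [452.3, -248.8, 140.7]
tool_rot: [-1.568, -0.008, 0.996]
force: [0.4, -0.1, -1.2]
width: 38.3
```

```bash
python3 -c "
from st import *
p,R,s=st()
plan([((505,-80,150),72,6),((455,52,150),84.5,5)])"
```

```text
[ 452.3 -248.8  140.7] [-89.8  -0.5  57.1] 13.1333 38.3 F [ 0.4 -0.1 -1.2] qd [-0.04 -0.4   0.06 -0.21  0.04  0.61 -0.04] q7 1.52
[0.71, -0.03, 0.2, 0.0, -0.5, 0.02] 
[0.72, -0.03, 0.17, 0.0, -0.5, 0.02] 
[0.72, -0.04, 0.13, 0.0, -0.5, 0.01] 
[0.73, -0.04, 0.1, -0.01, -0.49, 0.02] 
[0.73, -0.04, 0.07, 0.0, -0.5, 0.01] 
[0.74, -0.03, 0.05, -0.01, -0.49, 0.02] 
--
[0.55, 0.0, 0.44, 0.0, -0.5, 0.0] 
[0.57, 0.0, 0.42, 0.0, -0.5, 0.0] 
[0.59, 0.0, 0.39, 0.0, -0.5, 0.0] 
[0.6, 0.0, 0.36, 0.0, -0.5, 0.0] 
[0.62, 0.0, 0.34, 0.0, -0.5, 0.0] 
--
```

>>> apply_moves([
  [[0.4,0,0.1,0,-0.3,0],[0.65,0,0.18,0,-0.5,0],[0.72,0,0.16,0,-0.5,0],[0.72,0,0.12,0,-0.5,0],[0.73,0,0.09,0,-0.5,0],[0.7,0,0.1,0,-0.5,0],[0.5,0,0.2,0,-0.4,0],[0.2,0,0.2,0,-0.3,0]],
])

```text
clock: 13.8
eef_pos: [496.3, -63.7, 152.7]
tool_rot: [-1.59, -0.004, 1.305]
force: [-0.3, -0.2, -0.4]
width: 38.3
```

```bash
python3 -c "
from st import *
p,R,s=st()
plan([((455.4,52.6,130),84.5,6)])"
```

```text
[496.3 -63.7 152.7] [-91.1  -0.2  74.8] 13.8 38.3 F [-0.3 -0.2 -0.4] qd [-0.18 -0.11 -0.07  0.21  0.09 -0.11  0.03] q7 1.38
[0.42, 0.09, 0.29, 0.04, -0.32, 0.0] 
[0.43, 0.09, 0.28, 0.04, -0.33, 0.01] 
[0.44, 0.09, 0.27, 0.04, -0.32, 0.0] 
[0.45, 0.09, 0.26, 0.04, -0.33, 0.01] 
[0.45, 0.1, 0.24, 0.03, -0.32, 0.0] 
[0.46, 0.1, 0.23, 0.04, -0.33, 0.01] 
--
```

>>> apply_moves([
  [[0.38,0.09,0.27,0.1,-0.33,0],[0.45,0.09,0.28,0.1,-0.33,0],[0.46,0.09,0.27,0.04,-0.32,0],[0.46,0.09,0.26,0,-0.33,0],[0.4,0.09,0.24,0,-0.32,0],[0.25,0.05,0.12,0,-0.2,0],[0,0,0,0,0,0]],
])

```text
clock: 14.38
eef_pos: [453.1, 43.4, 134.6]
tool_rot: [-1.569, -0.0, 1.473]
force: [-0.2, 0.5, -1.2]
width: 38.5
```

```bash
python3 -c "
from st import *
p,R,s=st()
car()
plan([((455.4,52.6,90),84.5,5)])
b,e=grab('scene')
cv2.imwrite('pics/pl.png',cv2.resize(b[150:300,230:400],None,fx=4,fy=4))"
```

```text
[453.1  43.4 134.6] [-89.9  -0.   84.4] 14.3833 38.5 F [-0.2  0.5 -1.2] qd [ 0.01 -0.01  0.03  0.01  0.01  0.01  0.01] q7 1.29
scene orange [298 218  39  25 461] r 112.8 -> orange ang 173.4
scene blue [245 216  36  21 358] r 110.0 -> orange ang 174.4
scene green [231 274  35  32 488] r 111.2 -> orange ang 178.4
top blue [291 201  32  31 441] r 112.8 -> orange ang 175.5
top green [259 140  31  23 419] r 114.4 -> orange ang 174.5
[0.06, 0.22, 0.0, 0.0, -0.01, 0.0] 
[0.06, 0.23, 0.0, 0.0, -0.01, 0.0] 
[0.06, 0.22, 0.0, 0.0, -0.01, 0.0] 
[0.05, 0.23, 0.0, 0.0, -0.02, 0.0] 
[0.06, 0.22, 0.0, 0.0, -0.01, -0.01] 
--
```

View pics/pl.png

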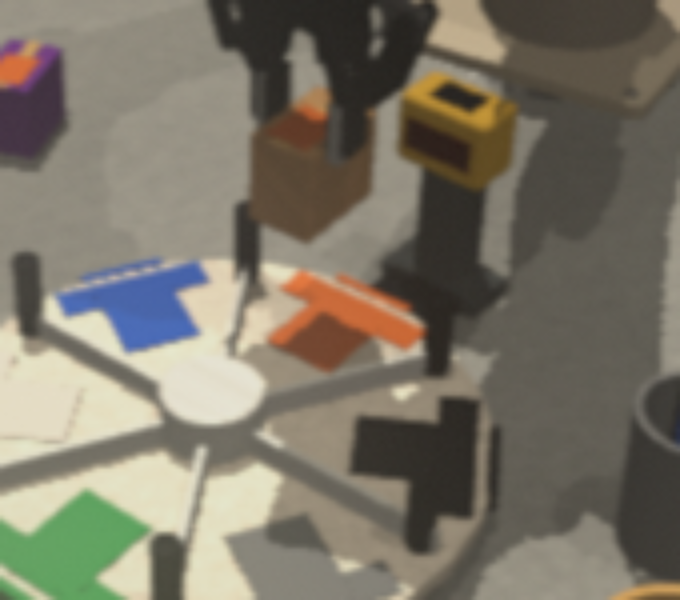

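>>> apply_moves([
  [[0.06,0.2,0,0,0,0],[0.06,0.3,0,0,0,0],[0.06,0.3,0,0,0,0],[0.06,0.3,0,0,0,0],[0.05,0.2,0,0,0,0],[0,0,0,0,0,0]],
])

```text
clock: 15.03
eef_pos: [461.3, 45.0, 80.5]
tool_rot: [-1.579, 0.003, 1.453]
force: [-0.5, 0.1, 0.3]
width: 38.6
```

```bash
python3 -c "
from st import *
p,R,s=st()
plan([((455.4,52.6,54),84.5,5)])"
```

```text
[461.3  45.   80.5] [-90.5   0.2  83.3] 15.0333 38.6 F [-0.5  0.1  0.3] qd [ 0.01  0.    0.02 -0.01  0.    0.01  0.  ] q7 1.26
[0.03, 0.13, 0.03, 0.02, -0.05, -0.01] 
[0.04, 0.13, 0.04, 0.02, -0.05, -0.01] 
[0.03, 0.13, 0.03, 0.02, -0.05, 0.0] 
[0.04, 0.14, 0.04, 0.02, -0.05, -0.01] 
[0.03, 0.13, 0.03, 0.01, -0.05, 0.0] 
--
```

>>> apply_moves([
  [[0.2,0,0.15,0.05,-0.1,0],[0.1,0.1,0.1,0.05,-0.1,0],[0,0.15,0.05,0,0,0],[0,0.15,0.05,0,0,0],[0,0,0,0,0,0]],
])

```text
clock: 15.45
eef_pos: [448.6, 58.8, 63.5]
tool_rot: [-1.571, 0.003, 1.47]
force: [-0.7, 0.5, -0.5]
width: 38.3
```

```bash
python3 -c "
from st import *
p,R,s=st()
plan([((455.4,52.6,54),84.5,3)])"
```

```text
[448.6  58.8  63.5] [-90.    0.2  84.2] 15.45 38.3 F [-0.7  0.5 -0.5] qd [-0.   -0.01  0.   -0.01  0.    0.    0.  ] q7 1.24
[-0.05, 0.08, -0.06, 0.0, -0.02, -0.01] 
[-0.04, 0.08, -0.06, 0.0, -0.02, -0.01] 
[-0.05, 0.08, -0.06, 0.0, -0.01, -0.02] 
--
```

>>> apply_moves([
  [[-0.13,0,-0.12,0,0,0],[0,0.08,0,0,0,0],[0,0.08,0,0,0,0],[0,0,0,0,0,0]],
])

```text
clock: 15.78
eef_pos: [453.8, 52.0, 56.8]
tool_rot: [-1.572, 0.003, 1.47]
force: [-0.9, -0.5, -0.5]
width: 38.0
```

```bash
python3 -c "
from st import *
p,R,s=st()
plan([((455.4,52.6,54),84.5,3)])"
```

```text
[453.8  52.   56.8] [-90.1   0.2  84.2] 15.7833 38.0 F [-0.9 -0.5 -0.5] qd [ 0.01 -0.01  0.   -0.   -0.    0.    0.  ] q7 1.25
[0.01, 0.02, -0.01, 0.01, -0.02, -0.01] 
[0.0, 0.03, -0.01, 0.0, -0.02, -0.01] 
[0.01, 0.02, -0.02, 0.01, -0.02, -0.02] 
--
```

Excellent position; lower gently until the floor takes the load.

>>> apply_moves([
  [[0,0.06,0,0,0,0],[0,0.06,0,0,0,0],[0,0.04,0,0,0,0]],
])

```text
clock: 16.03
eef_pos: [454.4, 51.8, 50.9]
tool_rot: [-1.573, 0.003, 1.469]
force: [-5.8, -0.6, 36.6]
width: 38.4
```

```bash
python3 -c "
from st import *
p,R,s=st();car()"
```

```text
[454.4  51.8  50.9] [-90.1   0.2  84.1] 16.0333 38.4 F [-5.8 -0.6 36.6] qd [-0.    0.   -0.    0.   -0.   -0.01 -0.01] q7 1.25
scene orange [311 228  26  14 110] r 124.2 -> orange ang 161.2
scene blue [245 216  36  21 362] r 110.2 -> orange ang 174.2
scene green [232 274  34  32 494] r 111.2 -> orange ang 178.1
top blue [291 201  32  32 461] r 111.8 -> orange ang 174.8
top green [259 140  31  22 417] r 114.5 -> orange ang 174.4
```

>>> apply_moves([
  [[0,-0.03,0,0,0,0],[0,0,0,0,0,0]],
])

```text
clock: 16.3
eef_pos: [454.7, 52.3, 52.7]
tool_rot: [-1.574, 0.002, 1.469]
force: [0.4, 0.4, -1.4]
width: 38.3
```

>>> apply_moves([
  [[0,0,0,0,0,0],[0,0,0,0,0,0],[0,0,0,0,0,0],[0,0,0,0,0,0]],
], claw=60)

```text
clock: 16.63
eef_pos: [454.9, 52.3, 52.5]
tool_rot: [-1.575, 0.002, 1.469]
force: [-0.6, -0.3, -0.2]
width: 60.0
```

```bash
python3 -c "
from st import *
p,R,s=st();car()"
```

```text
[454.9  52.3  52.5] [-90.2   0.1  84.2] 16.6333 60.0 F [-0.6 -0.3 -0.2] qd [-0.  0. -0. -0. -0. -0. -0.] q7 1.25
scene orange [312 228  26  15 108] r 126.5 -> orange ang 159.3
scene blue [247 216  36  21 363] r 110.1 -> orange ang 172.2
scene green [231 273  33  32 498] r 111.3 -> orange ang 176.1
top blue [290 202  32  32 466] r 111.7 -> orange ang 172.8
top green [261 139  31  24 419] r 114.4 -> orange ang 172.2
```

>>> apply_moves([
  [[0,-0.15,0,0,0,0],[0,-0.3,0,0,0,0],[0,-0.5,0,0,0,0],[0,-0.6,0,0,0,0],[0,-0.6,0,0,0,0],[0,-0.4,0,0,0,0],[0,0,0,0,0,0]],
])

```text
clock: 17.32
eef_pos: [452.9, 52.3, 159.4]
tool_rot: [-1.57, 0.003, 1.469]
force: [0.9, 0.3, 0.6]
width: 60.0
```

```bash
python3 -c "
from st import *
p,R,s=st();car()
plan([((672.1,93.6,130),112.3,7)])
b,e=grab('scene'); cv2.imwrite('pics/rel.png',cv2.resize(b[130:330,200:400],None,fx=3,fy=3))"
```

```text
[452.9  52.3 159.4] [-90.    0.2  84.2] 17.3167 60.0 F [0.9 0.3 0.6] qd [-0.    0.    0.    0.01  0.   -0.02  0.  ] q7 1.26
scene orange [312 228  26  15 111] r 125.6 -> orange ang 159.3
scene blue [247 216  36  21 360] r 110.0 -> orange ang 172.2
scene green [225 273  39  32 503] r 111.4 -> orange ang 175.7
top blue [293 202  29  31 443] r 113.0 -> orange ang 173.3
top green [260 139  32  24 415] r 114.7 -> orange ang 172.2
[0.23, 0.09, -0.77, -0.01, -0.8, -0.01] 
[0.17, 0.09, -0.78, -0.01, -0.8, 0.0] 
[0.12, 0.1, -0.79, -0.01, -0.8, -0.01] 
[0.06, 0.1, -0.8, -0.01, -0.81, 0.0] 
[0.01, 0.09, -0.8, -0.01, -0.8, -0.01] 
[-0.05, 0.1, -0.8, 0.0, -0.81, -0.01] 
[-0.11, 0.09, -0.8, -0.01, -0.8, 0.0] 
--
```

View pics/rel.png

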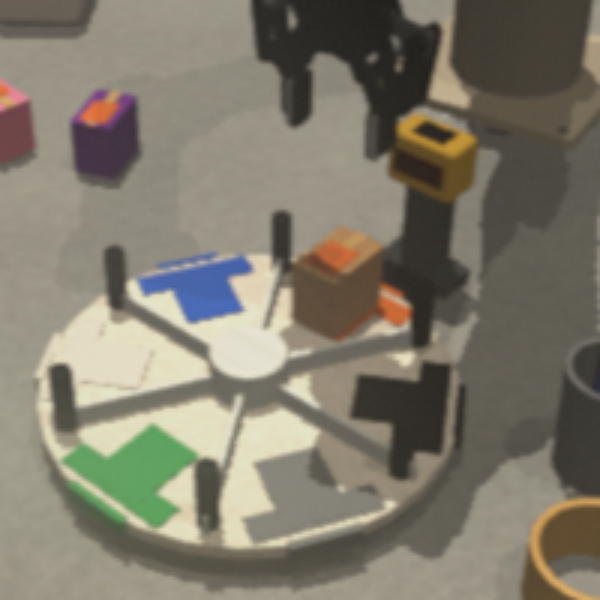

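>>> apply_moves([
  [[0.2,0.05,-0.6,0,-0.6,0],[0.2,0.08,-0.75,0,-0.75,0],[0.15,0.1,-0.78,0,-0.8,0],[0.1,0.1,-0.8,0,-0.8,0],[0.05,0.1,-0.8,0,-0.8,0],[0,0.1,-0.8,0,-0.8,0],[-0.1,0.05,-0.7,0,-0.7,0],[0,0,0,0,0,0]],
], claw=34)

```text
clock: 18.13
eef_pos: [655.0, 96.5, 114.5]
tool_rot: [-1.538, -0.004, 1.95]
force: [1.6, 0.5, -0.4]
width: 34.2
```

```bash
python3 -c "
from st import *
p,R,s=st();car()
plan([((672.1,93.6,110),112.3,3)])"
```

```text
[655.   96.5 114.5] [-88.1  -0.2 111.7] 18.1333 34.2 F [ 1.6  0.5 -0.4] qd [-0.    0.01  0.    0.09 -0.02  0.02 -0.03] q7 1.64
scene orange [312 228  25  15 117] r 124.0 -> orange ang 159.7
scene blue [264 230  15   7  60] r 83.7 -> orange ang 172.8
scene green [233 273  32  32 487] r 110.8 -> orange ang 176.4
top blue [310 205  12  16  97] r 130.5 -> orange ang 183.2
[-0.08, 0.03, -0.17, -0.15, -0.05, 0.02] 
[-0.09, 0.03, -0.17, -0.15, -0.05, 0.02] 
[-0.08, 0.04, -0.16, -0.14, -0.05, 0.02] 
--
```

>>> apply_moves([
  [[-0.1,0,-0.2,-0.2,0,0],[-0.1,0,-0.2,-0.15,0,0],[0,0,0,0,0,0]],
])

```text
clock: 18.48
eef_pos: [664.7, 93.0, 112.0]
tool_rot: [-1.559, -0.005, 1.946]
force: [0.5, 0.1, 0.1]
width: 34.3
```

```bash
python3 -c "
from st import *
p,R,s=st()
plan([((672.1,93.6,49),112.3,5)])"
```

```text
[664.7  93.  112. ] [-89.3  -0.3 111.5] 18.4833 34.3 F [0.5 0.1 0.1] qd [-0.   -0.01 -0.    0.04  0.    0.01 -0.01] q7 1.65
[-0.01, 0.31, -0.04, -0.03, -0.03, 0.01] 
[-0.01, 0.32, -0.04, -0.03, -0.03, 0.01] 
[-0.01, 0.31, -0.04, -0.03, -0.03, 0.01] 
[-0.02, 0.32, -0.03, -0.02, -0.04, 0.02] 
[-0.01, 0.31, -0.04, -0.03, -0.03, 0.01] 
--
```

>>> apply_moves([
  [[0,0.3,-0.02,-0.05,0,0],[0,0.35,-0.02,0,0,0],[0,0.35,-0.02,0,0,0],[0,0.35,0,0,0,0],[0,0.25,0,0,0,0],[0,0,0,0,0,0]],
])

```text
clock: 18.98
eef_pos: [665.1, 92.0, 46.8]
tool_rot: [-1.565, -0.004, 1.943]
force: [0.3, 0.1, -0.1]
width: 34.2
```

```bash
python3 -c "
from st import *
car()
arc(-37.7,8,g=1.2,z=49)"
```

```text
scene orange [311 228  26  15 127] r 121.7 -> orange ang 160.0
scene green [222 272  36  31 506] r 117.8 -> orange ang 172.8
top blue [310 205  12  18 109] r 130.1 -> orange ang 182.2
[666.4  92.3  48.7] [-89.8  -0.2 111.3] 19.0833 34.2 F [0.1 0.  0.3] qd [-0.   -0.02 -0.   -0.02 -0.    0.    0.  ] q7 1.64
ang 22.758814657103468 r 126.25882389823757 yaw-90 21.342690823485185
[-0.5, -0.0, -0.0, -0.04, 1.48, 0.03]
[-0.5, -0.0, 0.0, -0.0, 1.48, -0.0]
[-0.51, -0.0, 0.0, 0.0, 1.48, 0.0]
[-0.51, -0.0, 0.0, 0.0, 1.48, -0.0]
[-0.51, -0.0, 0.01, 0.0, 1.48, 0.0]
[-0.52, -0.0, 0.01, -0.0, 1.48, 0.0]
[-0.52, -0.0, 0.01, 0.0, 1.48, -0.0]
[-0.52, -0.0, 0.01, 0.0, 1.48, 0.0]
```

>>> apply_moves([
  [[0,0,-0.14,0,0,0],[0,0,0,0,0,0],[-0.25,0,-0.02,0,0.1,0],[-0.35,0,0,0,0.4,0],[-0.38,0,0,0,0.8,0],[-0.38,0,0,0,0.8,0],[-0.38,0,0,0,0.8,0]],
], claw=20)

```text
clock: 19.67
eef_pos: [689.0, 44.9, 50.8]
tool_rot: [-1.561, -0.023, 1.693]
force: [-0.6, 0.2, 0.6]
width: 19.8
```

```bash
python3 -c "
from st import *
arc(-15,5,g=1.4,z=49)"
```

```text
[689.   44.9  50.8] [-89.4  -1.3  97. ] 19.6667 19.8 F [-0.6  0.2  0.6] qd [ 0.15  0.02  0.2  -0.08 -0.23  0.04 -0.41] q7 1.53
ang 0.5956003735945803 r 138.96277778423521 yaw-90 6.987734182830522
[-0.25, 0.01, 0.08, -0.13, 0.88, 0.26]
[-0.25, 0.01, 0.08, 0.0, 0.88, -0.0]
[-0.25, 0.01, 0.07, -0.0, 0.88, -0.0]
[-0.25, 0.01, 0.07, 0.0, 0.88, -0.0]
[-0.25, 0.01, 0.06, 0.0, 0.88, -0.0]
```

```bash
python3 -c "
from st import *
car()
arc(-15,5,g=1.4,z=49)"
```

```text
scene orange [318 240  26  12 104] r 119.4 -> orange ang 139.3
scene blue [267 217  37  17 361] r 110.2 -> orange ang 150.5
scene green [215 264  23  29 212] r 129.3 -> orange ang 150.5
top orange [229 221  19  17 120] r 130.4 -> orange ang 137.6
[689.8  39.5  50.8] [-89.5  -1.   96.9] 19.7667 20.1 F [ 0.1 -1.1 -0.5] qd [-0.02 -0.   -0.04  0.01  0.01 -0.01  0.04] q7 1.54
ang -1.649643069165928 r 139.81472319315156 yaw-90 6.871941470388251
[-0.21, 0.01, 0.09, -0.11, 0.88, 0.2]
[-0.21, 0.01, 0.09, 0.0, 0.87, -0.0]
[-0.21, 0.01, 0.08, 0.0, 0.87, 0.0]
[-0.21, 0.01, 0.07, -0.0, 0.87, -0.0]
[-0.21, 0.01, 0.07, 0.0, 0.87, 0.0]
```

>>> apply_moves([
  [[-0.1,0,0.2,0,0.5,0.2],[-0.35,0.02,0.12,0,0.8,0],[-0.38,0.02,0.08,0,1,0],[-0.38,0,0.06,0,1,0],[-0.38,0,0.04,0,1,0],[-0.3,0,0.02,0,0.9,0]],
])

```text
clock: 20.27
eef_pos: [669.0, -19.2, 52.1]
tool_rot: [-1.567, -0.019, 1.239]
force: [6.4, 22.0, -9.6]
width: 19.9
```

```bash
python3 -c "
from st import *
car()
arc(-37.7,5,g=1.4,z=49)"
```

```text
scene orange [319 232  28  12 243] r 126.6 -> orange ang 152.9
scene orange [344 253   7  20  85] r 137.2 -> orange ang 113.2
scene blue [293 217  31  23 349] r 109.9 -> orange ang 123.30000000000001
scene green [231 251  16  13 173] r 91.5 -> orange ang 125.0
top orange [218 199  29  34 393] r 112.4 -> orange ang 119.6
[669.1 -18.9  52. ] [-89.8  -1.1  71.2] 20.3667 20.1 F [ 3.5  9.4 -3.6] qd [-0.01  0.   -0.01 -0.01  0.04  0.02  0.04] q7 1.27
ang -27.640715531336507 r 134.48515908188784 yaw-90 -18.784093438449943
[-0.16, 0.02, 0.05, -0.05, 0.76, 0.21]
[-0.16, 0.02, 0.04, 0.0, 0.76, -0.0]
[-0.16, 0.02, 0.04, 0.0, 0.76, 0.0]
[-0.16, 0.02, 0.03, 0.0, 0.76, 0.0]
[-0.16, 0.02, 0.03, 0.0, 0.76, 0.0]
```

>>> apply_moves([
  [[-0.38,0.03,0.1,0,0.9,0.2],[-0.38,0.02,0.06,0,0.9,0],[-0.1,0,0.02,0,0.7,0],[0,0,0,0,0,0]],
])

```text
clock: 20.7
eef_pos: [661.0, -29.1, 52.7]
tool_rot: [-1.576, -0.028, 1.036]
force: [-1.5, -0.8, -1.7]
width: 19.9
```

```bash
python3 -c "
from st import *
car()
arc(-37.7,2,g=1.4,z=49)"
```

```text
scene orange [319 236  27  12 217] r 117.2 -> orange ang 148.0
scene orange [340 248  10  31 157] r 134.5 -> orange ang 110.1
scene blue [298 219  37  23 374] r 110.9 -> orange ang 114.8
scene green [229 246  20  14 217] r 94.8 -> orange ang 116.19999999999999
top orange [217 196  24  32 348] r 116.0 -> orange ang 112.1
[661.  -29.2  52.5] [-90.3  -1.6  59.5] 20.8 20.0 F [-1.5 -1.9  1.2] qd [ 0.  0. -0. -0. -0.  0. -0.] q7 1.14
ang -33.21986450194054 r 132.67601039181108 yaw-90 -30.512174828350567
[-0.18, 0.06, 0.02, 0.05, 0.72, 0.32]
[-0.18, 0.06, 0.02, 0.0, 0.72, 0.0]
```

>>> apply_moves([
  [[-0.3,0.03,0.03,0,0.5,0.3],[-0.1,0,0,0,0.5,0],[0,0,0,0,0,0]],
])

```text
clock: 21.05
eef_pos: [654.4, -37.8, 52.0]
tool_rot: [-1.576, -0.008, 0.957]
force: [-0.4, -0.4, 0.2]
width: 20.0
```

```bash
python3 -c "
from st import *
car()
arc(-37.7,2,g=1.4,z=49)"
```

```text
scene orange [319 237  28  13 227] r 115.3 -> orange ang 145.6
scene orange [338 251  12  30 176] r 133.6 -> orange ang 107.4
scene blue [299 220  37  23 372] r 111.1 -> orange ang 111.9
scene green [227 237  23  22 265] r 99.1 -> orange ang 111.9
top orange [217 194  18  32 223] r 124.6 -> orange ang 109.7
[654.5 -37.8  52. ] [-90.3  -0.5  54.9] 21.15 19.9 F [ 0.  -1.1  0.2] qd [ 0.01 -0.    0.01  0.    0.    0.   -0.  ] q7 1.08
ang -37.88497267284562 r 132.40441763240983 yaw-90 -35.0790844794749
[0.01, 0.05, 0.01, 0.06, 0.26, 0.09]
[0.01, 0.05, 0.01, 0.0, 0.26, 0.0]
```

>>> apply_moves([
  [[0,0,0,0,0,0],[0,0,0,0,0,0],[0,0,0,0,0,0],[0,-0.2,0,0,0,0],[0,-0.4,0,0,0,0],[0,-0.6,0,0,0,0],[0,-0.6,0,0,0,0],[0,-0.4,0,0,0,0]],
], claw=34)

```text
clock: 21.82
eef_pos: [650.5, -38.6, 140.5]
tool_rot: [-1.568, -0.002, 0.964]
force: [1.0, 0.3, -0.0]
width: 34.1
```

>>> apply_moves([
  [[-0.5,-0.2,0,0,0,0],[-0.8,0,0,0,0,0],[-0.8,0,0,0,0,0],[-0.8,0,0,0,0,0],[-0.6,0,0,0,0,0],[-0.3,0,0,0,0,0],[0,0,0,0,0,0]],
])

```text
clock: 22.4
eef_pos: [567.2, -166.8, 158.3]
tool_rot: [-1.583, -0.012, 0.972]
force: [0.2, 0.2, 0.6]
width: 33.7
```

```bash
python3 -c "
from st import *
st();car()
a,d=grab('top');b,e=grab('scene')
x=cv2.resize(a[120:290,150:450],(800,453))[:, :]; y=cv2.resize(b[130:340,140:440],(420,294))
cv2.imwrite('pics/end.png',np.vstack([cv2.resize(a[110:290,150:450],(500,300)),cv2.resize(b[140:320,140:440],(500,300))]))"
```

```text
[ 567.2 -166.8  158.3] [-90.7  -0.7  55.7] 22.4 33.7 F [0.2 0.2 0.6] qd [ 0.   -0.01 -0.01 -0.01 -0.01  0.   -0.01] q7 1.3
scene orange [318 237  33  44 536] r 118.2 -> orange ang 129.8
scene blue [304 219  32  23 234] r 120.9 -> orange ang 111.6
scene green [223 237  22  13 139] r 121.5 -> orange ang 103.60000000000002
top orange [226 194  20  16 194] r 97.0 -> orange ang 106.7
top orange [225 213  11  13  76] r 132.1 -> orange ang 124.3
top blue [249 219  33  25 466] r 111.4 -> orange ang 112.1
top green [295 157  29  30 430] r 113.3 -> orange ang 112.80000000000001
```

View pics/end.png

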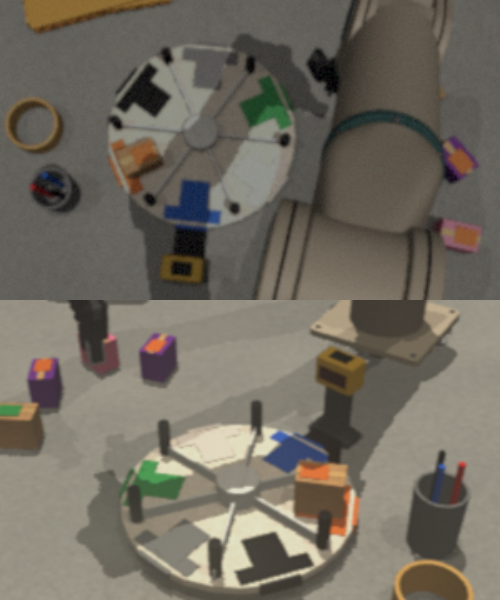

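```bash
python3 -c "
from h import *
print(finish_job())"
```

```text
the job is handed in; nothing more can be done
None
```

The job is handed in: the carton with the orange label stands upright in the orange bay, and the blue bay faces the scanner. It took about 22 s of robot time.

**What I did:** I turned the carousel counter-clockwise by a knob held loosely between the fingers until the orange bay faced the scanner. I then picked up the carton, set it down in the bay and let go. Last, I turned the carousel 60° clockwise to the blue stop and moved the arm clear.

**Last checks:**
- The bay colours put the orange bay at about 112.3°. It read 172.3° at the loading stop, so the turn was 60.0°, give or take half a degree.
- The final picture shows the carton upright in the orange bay. The scanner, pen pot, tape roll and other carton showed no sign of having moved.

**What went less cleanly:**
- **First turn:** the fingers slipped off the knob once, and I had to cage it again.
- **Loading stop:** the table read about 174.5° while I was setting the carton down, and moved to 172.3° only as I let go. It was therefore about 2° off the stop at the set-down itself. My estimates of the scanner direction were 172° to 174.6°.
- **Set-down:** it peaked at about 37 N at the wrist before I eased off and released.

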